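# Scoop nest stones from the sorting tray onto the balance

## Task

Using the hand scoop, move at least four of the six stones found in the nest from the sorting tray into the weighing dish on the balance; any others may stay in the tray, but none may be left anywhere else, and the gripper must not touch the stones. Then stand the scoop back on its cork mat, flat on its pan with the pan centred on the mat to within about 4 cm, empty, and let go. Leave everything else on the table where it is.

Things in the scene. Friction and masses are not known exactly. Their poses are not given: they have to be found in the camera images.
- scoop: Hand scoop, 0.17 to 0.34 kg: square steel pan, open at front and top, with a leaning black handle; stands by itself on its pan. Origin: centre of the pan's underside; x forward out of the open front, z up when the pan lies flat. Pan 80 mm long (x -40 to +40), 100 mm wide outside, sheet 2 mm, side walls 30 mm high, back wall 40 mm high.
- scoop_grip (a point): Where the scoop's handle is gripped: scoop frame x -57, y 0, z 119 mm; axes as the scoop's. Handle: flat bar 12 mm thick, 26 mm wide, rising from behind the back wall (x -42, z 12 mm), leaning 8 degrees backward, top at x -61, z 151 mm. Its broad faces look forward and back, square to the lean: grip across the 12 mm with the tool tilted along the bar.
- scoop_lip (a point): Middle of the front edge of the pan's underside (scoop frame x +40, y 0, z 0 mm). Axes as the scoop's.
- mat: Flat cork mat, 150 x 130 x 6 mm, fixed, on which the scoop stands at the start. Origin: centre of its underside; z up.
- tray: White plastic sorting tray, fixed, 290 mm long (x), 164 mm wide (y), walls 65 mm high, 4 mm thick; inside 156 mm wide. Origin: centre of its underside, z up. Near end (inner face x -141 mm) and sides are upright, far end is a ramp (see point tray_ramp). The stones start with centres at x +11 to +67 mm and within 49 mm of the middle line, lying on a grey floor panel.
- tray_ramp (a point): Foot of the tray's far-end ramp: tray frame x +102, y 0, z 0 mm; axes as the tray's. The ramp's face rises at 60 degrees from the level, outward, from here to x +140, z 65 mm. The fixed grey floor panel stands on packing pieces of unknown thickness: its upper face is level, somewhere from 10 to 24 mm above the tray's underside; it is not reported, so feel for it.
- balance: White bench balance, fixed, 200 (x) x 190 (y) x 45 mm, display and keys on its -x side, carrying an open rectangular aluminium weighing dish that is fixed to it. Origin: centre of its underside, z up.
- dish (a point): Centre of the weighing dish's inner floor (58 mm above the balance's underside). Axes as the balance's. The dish is 150 mm (x) by 160 mm (y) outside, 3 mm walls; its rim is 37 mm above this point.
- stone1: Stone 1, origin at its centre: a loose rounded, slightly flattened pebble, 25 mm across and 20 mm thick, about 16 g, in the tray at the start. Its z axis is its flattened axis; its friction on steel and plastic is 0.5 to 0.72, so it slides off a scoop tipped about 55 degrees.
- stone2: Stone 2, origin at its centre: a loose rounded, slightly flattened pebble, 24 mm across and 21 mm thick, about 16 g, in the tray at the start. Its z axis is its flattened axis; its friction on steel and plastic is 0.5 to 0.72, so it slides off a scoop tipped about 55 degrees.
- stone3: Stone 3, origin at its centre: a loose rounded, slightly flattened pebble, 26 mm across and 20 mm thick, about 16 g, in the tray at the start. Its z axis is its flattened axis; its friction on steel and plastic is 0.5 to 0.72, so it slides off a scoop tipped about 55 degrees.
- stone4: Stone 4, origin at its centre: a loose rounded, slightly flattened pebble, 23 mm across and 20 mm thick, about 16 g, in the tray at the start. Its z axis is its flattened axis; its friction on steel and plastic is 0.5 to 0.72, so it slides off a scoop tipped about 55 degrees.
- stone5: Stone 5, origin at its centre: a loose rounded, slightly flattened pebble, 25 mm across and 21 mm thick, about 16 g, in the tray at the start. Its z axis is its flattened axis; its friction on steel and plastic is 0.5 to 0.72, so it slides off a scoop tipped about 55 degrees.
- stone6: Stone 6, origin at its centre: a loose rounded, slightly flattened pebble, 24 mm across and 19 mm thick, about 16 g, in the tray at the start. Its z axis is its flattened axis; its friction on steel and plastic is 0.5 to 0.72, so it slides off a scoop tipped about 55 degrees.
- jar: Glass jar with a cap, 56 mm across, 85 mm high. A bystander, loose, not to be disturbed. Origin: its underside's centre.
- mug: Blue mug, 76 mm across, 90 mm high. A bystander, loose, not to be disturbed. Origin: its underside's centre.
- brush: Small brush, 180 mm long, lying flat. A bystander, loose, not to be disturbed. Origin: its underside, near mid-length.
- spatula: Small spatula, 180 mm long, lying flat. A bystander, loose, not to be disturbed. Origin: its underside, near mid-length.
- book: Green notebook, 150 x 110 x 18 mm, lying flat. A bystander, loose, not to be disturbed. Origin: its underside's centre.
There are look-alikes about, which are no part of the job. Leave any orange look-alike of the scoop alone.

How it is judged (in metres and radians):
On the way, in this order (a step that is already met when the one before it is completed fails the run):
1. at least one stone rides in the scoop, lifted clear of the tray (its centre over 100 mm above the table) (((distance between stone1 and scoop below 0.065 m and height (world z) of stone1 above 0.1 m) or (distance between stone2 and scoop below 0.065 m and height (world z) of stone2 above 0.1 m) or (distance between stone3 and scoop below 0.065 m and height (world z) of stone3 above 0.1 m) or (distance between stone4 and scoop below 0.065 m and height (world z) of stone4 above 0.1 m) or (distance between stone5 and scoop below 0.065 m and height (world z) of stone5 above 0.1 m) or (distance between stone6 and scoop below 0.065 m and height (world z) of stone6 above 0.1 m))), for 0.2 s.
2. at least four stones lie in the weighing dish (((((distance between stone1 and dish below 0.11 m and height (world z) of stone1 above 0.06 m) or (distance between stone2 and dish below 0.11 m and height (world z) of stone2 above 0.06 m) or (distance between stone3 and dish below 0.11 m and height (world z) of stone3 above 0.06 m)) and (distance between each of stone4, stone5, stone6 and dish below 0.11 m and height (world z) of each of stone4, stone5, stone6 above 0.06 m)) or (((distance between each of stone1, stone2 and dish below 0.11 m and height (world z) of each of stone1, stone2 above 0.06 m) or (distance between each of stone1, stone3 and dish below 0.11 m and height (world z) of each of stone1, stone3 above 0.06 m) or (distance between each of stone2, stone3 and dish below 0.11 m and height (world z) of each of stone2, stone3 above 0.06 m)) and ((distance between each of stone4, stone5 and dish below 0.11 m and height (world z) of each of stone4, stone5 above 0.06 m) or (distance between each of stone4, stone6 and dish below 0.11 m and height (world z) of each of stone4, stone6 above 0.06 m) or (distance between each of stone5, stone6 and dish below 0.11 m and height (world z) of each of stone5, stone6 above 0.06 m))) or ((distance between each of stone1, stone2, stone3 and dish below 0.11 m and height (world z) of each of stone1, stone2, stone3 above 0.06 m) and ((distance between stone4 and dish below 0.11 m and height (world z) of stone4 above 0.06 m) or (distance between stone5 and dish below 0.11 m and height (world z) of stone5 above 0.06 m) or (distance between stone6 and dish below 0.11 m and height (world z) of stone6 above 0.06 m))))), for 0.2 s.
At the end, for the whole second after the job is handed in: At least four stones are in the weighing dish (centre within 110 mm of its floor's middle, over 60 mm above the table), the others in it or in the tray; the scoop stands at rest, flat on the mat (within 7 degrees, 5 mm), its pan's centre within 45 mm of the mat's centre (((((distance between stone1 and dish below 0.11 m and height (world z) of stone1 above 0.06 m) or (distance between stone2 and dish below 0.11 m and height (world z) of stone2 above 0.06 m) or (distance between stone3 and dish below 0.11 m and height (world z) of stone3 above 0.06 m)) and (distance between each of stone4, stone5, stone6 and dish below 0.11 m and height (world z) of each of stone4, stone5, stone6 above 0.06 m)) or (((distance between each of stone1, stone2 and dish below 0.11 m and height (world z) of each of stone1, stone2 above 0.06 m) or (distance between each of stone1, stone3 and dish below 0.11 m and height (world z) of each of stone1, stone3 above 0.06 m) or (distance between each of stone2, stone3 and dish below 0.11 m and height (world z) of each of stone2, stone3 above 0.06 m)) and ((distance between each of stone4, stone5 and dish below 0.11 m and height (world z) of each of stone4, stone5 above 0.06 m) or (distance between each of stone4, stone6 and dish below 0.11 m and height (world z) of each of stone4, stone6 above 0.06 m) or (distance between each of stone5, stone6 and dish below 0.11 m and height (world z) of each of stone5, stone6 above 0.06 m))) or ((distance between each of stone1, stone2, stone3 and dish below 0.11 m and height (world z) of each of stone1, stone2, stone3 above 0.06 m) and ((distance between stone4 and dish below 0.11 m and height (world z) of stone4 above 0.06 m) or (distance between stone5 and dish below 0.11 m and height (world z) of stone5 above 0.06 m) or (distance between stone6 and dish below 0.11 m and height (world z) of stone6 above 0.06 m)))) and ((distance between stone1 and dish below 0.11 m and height (world z) of stone1 above 0.06 m) or (horizontal distance between stone1 and tray below 0.166 m and height (world z) of stone1 above 0.0155 m)) and ((distance between stone2 and dish below 0.11 m and height (world z) of stone2 above 0.06 m) or (horizontal distance between stone2 and tray below 0.166 m and height (world z) of stone2 above 0.0155 m)) and ((distance between stone3 and dish below 0.11 m and height (world z) of stone3 above 0.06 m) or (horizontal distance between stone3 and tray below 0.166 m and height (world z) of stone3 above 0.0155 m)) and ((distance between stone4 and dish below 0.11 m and height (world z) of stone4 above 0.06 m) or (horizontal distance between stone4 and tray below 0.166 m and height (world z) of stone4 above 0.0155 m)) and ((distance between stone5 and dish below 0.11 m and height (world z) of stone5 above 0.06 m) or (horizontal distance between stone5 and tray below 0.166 m and height (world z) of stone5 above 0.0155 m)) and ((distance between stone6 and dish below 0.11 m and height (world z) of stone6 above 0.06 m) or (horizontal distance between stone6 and tray below 0.166 m and height (world z) of stone6 above 0.0155 m)) and horizontal distance between scoop and mat below 0.045 m and z of scoop in the frame of mat below 0.011 m and angle between scoop's own z axis and vertical below 0.12 rad and linear speed of scoop below 0.02 m/s); the robot touches nothing.
It fails at once if the gripper's fingers touch a stone (contact force between the fingers and stone1 above 0.5 N or contact force between the fingers and stone2 above 0.5 N or contact force between the fingers and stone3 above 0.5 N or contact force between the fingers and stone4 above 0.5 N or contact force between the fingers and stone5 above 0.5 N or contact force between the fingers and stone6 above 0.5 N).
It fails at once if a bystander (jar, mug, brush, spatula, notebook) is shifted by more than 25 mm (distance of any of jar, mug, brush, spatula, book from where it was at the start of the episode above 0.025 m).
It also fails if it takes over 72 s, if anything falls off the work surface, if the arm or the gripper's body presses on something with over 40 N, if the wrist force passes 120 N, or if a joint passes its speed limit or range.

## Robot

A 6-joint arm with a two-finger parallel gripper is mounted at the origin on the work surface. World frame = base frame: x ahead of the robot, y to its left, z up, the work surface at z = 0. Lengths are in mm, angles in rad, forces in N, time in s.
With the tool pointing down it reaches from about 350 to 875 mm from the base axis. Payload 4.2 kg.
Tool frame: the origin (TCP) lies midway between the tips of the shut fingers; the grasp point (between the pads) lies 19 mm behind it (arm.tcp_to_grasp is the distance from the TCP to the grasp point, in mm); z points along the fingers, y is the line along which they close (so a half turn about z gives the same grasp; the last joint's range is limited). The gripper opens to 85 mm and grips with 20 to 120 N. Pads are 22 mm wide; open, the fingers measure 114 mm over their backs; the gripper's body (76 mm by 85 mm) begins 54 mm behind the grasp point. The pads swing forward as they close: fully open they stand 13 mm farther back than shut.
Start: joints at [1.423, 0.385, 0.008, 0, -1.194, -0.259], TCP at [247.262, 573.987, 231.312] pointing down, gripper open.
Joint ranges: [-3.14, 3.14], [-1.21, 2.06], [-1.07, 1.41], [-3.16, 2.05], [-2.99, -0.16], [-3.1, 3.1]. Speed limits (rad/s): [2.79, 2.79, 3.14, 3.14, 3.14, 3.14].

## Interface

Orientations are given as a unit quaternion [x, y, z, w].
In Python, from bench import arm, imaging, job, models gives the robot as it stands.
- The arm moves only by the tool arm_command, never from a script. Its argument "rows" is a list of rows, each an object with "grip": the opening, from 0 (shut) to 1 (fully open); "linear": the shift along the tool's x, y, z in mm, a list of three; "rot": the turn, a rotation vector about the tool's x, y, z in rad, a list of three. In form: [{"grip": grip, "linear": [tx, ty, tz], "rot": [rx, ry, rz]}, ...]. A call has 1 to 10 rows; each row is the pose to reach, as a shift and turn from the pose commanded when the call began, along the tool's axes at that moment; what a row does not reach only later rows make up. A row lasts 1/8 s, in which the tool goes at most 62.5 mm and 10.7 degrees, less where a joint would pass 70% of its speed; a pose out of reach is approached as far as the arm can. A call with a gripper value outside its range is refused whole. The fingers move at their own pace and stop on an object; the grip force is fixed at half the most. Time passes only in rows, so rows that repeat a pose let the fingers close. It gives the time, the measured TCP pose, the force, the opening and the grip force at its end, in the units of the state.
- arm.read_state(): the state, without advancing time (a new reading comes with each control period).
- imaging.get_image(name): name is "side" or "top"; returns a dict with "frame" (400x640x3 uint8, red, green, blue), "fx", "fy", "cx", "cy" (pixels), "k1" (the pictures are not rectified: a ray, as slopes to the right and down, at radius r is drawn at 1 + k1 r^2 times it, then the intrinsics apply), "extrinsics" (4x4, takes a point from world to camera coordinates). Camera axes: x right, y down, z forward; pixel columns grow to the right and rows downward; lengths in mm; the calibration is good to about 2 mm. A picture is of the moment at which its call begins. There is no depth.
- job.job_done(): hands the job in; it is judged then, once.
Trained networks look in a picture, given as the dict that the camera call returned (one of the last four; its "shot" number tells which), for a name from the list of things; names that differ only in an ending like _2 or _b are one class to them, and where a whole thing is asked for, a point or a joint stands for the part that bears it (a point fixed in the world has none). Each returns a list of dicts, best first, with "score" (0 to 1); they miss things now and then, are a little off and sometimes report something else, mostly with a low value. They report only what shows in the picture. A call takes as long as a camera call. They do not tell look-alikes from the thing itself.
- models.spot_in(picture, query): "rect" ([left, top, right, bottom] in pixels, round what is visible of it).
- models.tip_of(picture, query): "pixel" ([column, row] in pixels: a listed point, or the origin of a listed thing).
The state is a dict: "clock": time; "joints": joint angles; "joint_vel": joint speeds; "joint_efforts": joint torques, N m; "position": TCP position; "ee_rot": TCP orientation; "contact_force": force on the tool from outside, world axes, zero at the start; "wrist_torque": the same for the moment, N m; "gripper_width": finger opening in mm; "grasp_force": force on a finger pad.
Only numpy, scipy, OpenCV 4.12 (cv2) and the standard library are available. Lean on these libraries where they do the work, as an engineer would, in place of code of your own. Each camera call takes 0.05 s, during which the arm holds its last target. There are 200 camera calls.

## Working session

There is one attempt and no reset: what is moved stays moved. The work goes in short steps, Python scripts to look and compute and a tool call to move; the robot and the scene stay as the last step left them, time stands still between calls to the robot, and variables do not carry over. Pictures are saved under pics/ and viewed, at most 10 in all, crops included, and the job is handed in when it is done.

Besides the shell and the picture viewer there is one more tool, called after "Emit:" in YAML: its name, and indented under it one key for each argument. arm_command: Moves the arm, as the interface text tells. Its arguments: {"type":"object","properties":{"rows":{"type":"array"}},"required":["rows"]}

```bash
ls; mkdir -p pics; cat > h.py <<'E'
import numpy as np, cv2
from bench import arm, imaging, job, models
from scipy.spatial.transform import Rotation as R
def ray(p,px):
    x,y=(px[0]-p['cx'])/p['fx'],(px[1]-p['cy'])/p['fy']
    r0=np.hypot(x,y); r=r0
    for _ in range(20): r=r0/(1+p['k1']*r*r)
    s=r/r0 if r0>0 else 1
    E=np.array(p['extrinsics']); Rm,t=E[:3,:3],E[:3,3]
    return -Rm.T@t, Rm.T@np.array([x*s,y*s,1])
def at_z(p,px,z):
    c,d=ray(p,px); return c+d*(z-c[2])/d[2]
def tri(p,a,q,b):
    c1,d1=ray(p,a); c2,d2=ray(q,b)
    A=np.stack([d1,-d2],1); s,_,_,_=np.linalg.lstsq(A,c2-c1,rcond=None)
    P,Q=c1+d1*s[0],c2+d2*s[1]; return (P+Q)/2, np.linalg.norm(P-Q)
def proj(p,X):
    E=np.array(p['extrinsics']); c=E[:3,:3]@np.array(X,float)+E[:3,3]; x,y=c[:2]/c[2]; k=1+p['k1']*(x*x+y*y)
    return np.array([p['fx']*x*k+p['cx'],p['fy']*y*k+p['cy']])
def save(p,n,crop=None,s=1):
    f=p['frame'][...,::-1]
    if crop: f=f[crop[1]:crop[3],crop[0]:crop[2]]
    cv2.imwrite('pics/'+n,cv2.resize(f,None,fx=s,fy=s,interpolation=cv2.INTER_CUBIC))
def shift(P,Rt):
    "linear and rot for a target TCP pose from the present measured pose"
    s=arm.read_state(); R0=R.from_quat(s['ee_rot'])
    return np.round(R0.inv().apply(np.array(P)-s['position']),1), np.round((R0.inv()*Rt).as_rotvec(),3)
E
python3 - <<'E'
from h import *
np.set_printoptions(precision=1,suppress=True)
t=imaging.get_image('top'); s=imaging.get_image('side')
save(t,'t1.png',s=1.25); save(s,'s1.png',s=1.25)
for n,p in(('top',t),('side',s)):
    print(n,ray(p,(320,200)))
    for q in ['scoop','scoop_grip','scoop_lip','mat','tray','tray_ramp','balance','dish','stone1']:
        print(q,[(np.round(r['pixel'],1).tolist(),round(r['score'],2)) for r in models.tip_of(p,q)[:7]])
print({k:np.round(v,3) for k,v in arm.read_state().items()}, arm.tcp_to_grasp)
E
```

```text
pics
top (array([ 355. ,    8. , 1184.5]), array([ 0.1, -0. , -1. ]))
scoop [([459.2, 254.0], 0.94), ([402.3, 297.1], 0.67), ([407.6, 198.2], 0.55)]
scoop_grip [([425.7, 318.9], 0.96), ([459.9, 264.2], 0.74), ([423.4, 214.4], 0.71)]
scoop_lip [([472.2, 248.2], 0.76), ([409.4, 185.3], 0.7), ([391.3, 283.5], 0.68)]
mat [([414.1, 196.8], 0.89)]
tray [([301.9, 130.4], 0.25)]
tray_ramp [([302.4, 120.0], 0.69)]
balance [([206.1, 193.3], 0.83), ([306.6, 146.4], 0.33)]
dish [([199.8, 183.8], 0.56), ([412.8, 194.3], 0.23)]
stone1 [([319.2, 131.4], 0.56), ([322.7, 138.4], 0.53), ([294.7, 147.0], 0.51), ([307.0, 145.5], 0.48), ([292.6, 136.6], 0.45), ([300.0, 134.3], 0.44)]
side (array([  92.7, -909.1, 1278.2]), array([ 0.3,  0.6, -0.8]))
scoop [([328.0, 377.7], 0.65), ([363.1, 300.6], 0.62), ([251.2, 334.5], 0.58), ([277.8, 151.4], 0.53)]
scoop_grip [([239.6, 327.3], 0.81), ([347.4, 289.9], 0.7), ([310.4, 337.8], 0.64), ([349.4, 190.2], 0.2), ([367.4, 190.2], 0.18)]
scoop_lip [([336.8, 385.7], 0.97), ([369.2, 294.9], 0.93), ([258.8, 320.6], 0.71)]
mat [([360.7, 301.4], 0.61)]
tray [([352.4, 200.5], 0.9)]
tray_ramp [([376.1, 191.3], 0.82)]
balance [([277.7, 150.5], 0.95), ([371.0, 292.1], 0.2)]
dish [([279.2, 138.8], 0.92)]
stone1 [([359.1, 184.1], 0.55), ([371.8, 198.7], 0.43), ([351.2, 189.9], 0.39), ([364.7, 187.5], 0.38), ([367.3, 207.1], 0.36)]
{'clock': np.float64(1.0), 'joints': array([ 1.4,  0.4,  0. ,  0. , -1.2, -0.3]), 'joint_vel': array([-0., -0., -0.,  0., -0.,  0.]), 'joint_efforts': array([ -0. , -39.2,  18.9,   4.2,  -0. ,  -0. ]), 'position': array([247.3, 574. , 231.3]), 'ee_rot': array([ 1. , -0.2,  0. ,  0. ]), 'contact_force': array([0.6, 0.7, 0.1]), 'wrist_torque': array([-0. ,  0.1,  0. ]), 'grasp_force': np.float64(0.0), 'gripper_width': np.float64(85.445)} 18.700000000000003
```

View pics/t1.png

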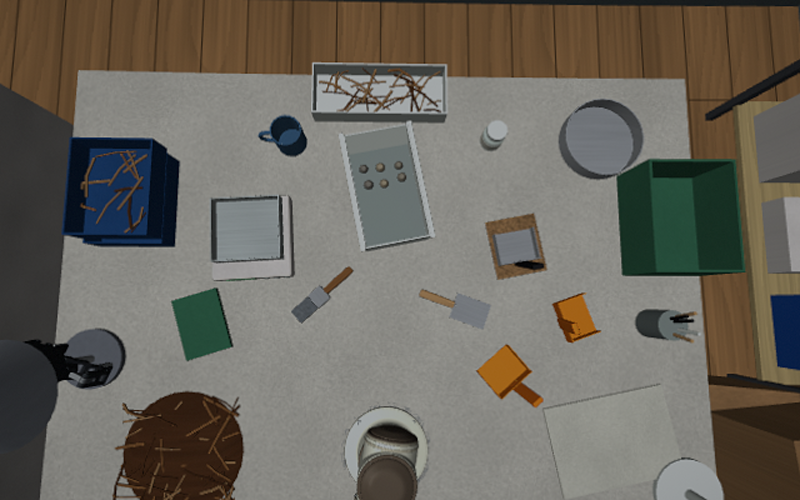

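View pics/s1.png

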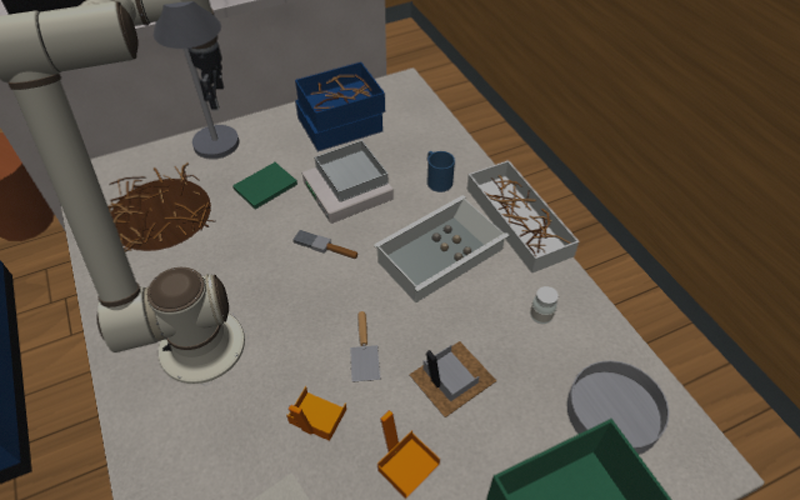

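```bash
python3 - <<'E'
from h import *
np.set_printoptions(precision=1,suppress=True)
t=imaging.get_image('top'); s=imaging.get_image('side')
for n,a,b in [('scoop',(407.6,198.2),(363.1,300.6)),('grip',(423.4,214.4),(347.4,289.9)),('lip',(409.4,185.3),(369.2,294.9)),('mat',(414.1,196.8),(360.7,301.4)),('tray',(301.9,130.4),(352.4,200.5)),('ramp',(302.4,120),(376.1,191.3)),('bal',(206.1,193.3),(277.7,150.5)),('dish',(199.8,183.8),(279.2,138.8))]:
    print(n,*tri(t,a,s,b))
for q in ['stone1']:
    for r in models.tip_of(t,q): print(r['score'],at_z(t,r['pixel'],27))
def c(p,x0,y0,w,h): return cv2.resize(p['frame'][y0:y0+h,x0:x0+w,::-1],(400,300),interpolation=cv2.INTER_CUBIC)
m=np.vstack([np.hstack([c(t,380,160,80,60),c(s,320,265,80,60)]),np.hstack([c(t,240,90,160,120),c(s,270,145,160,120)])])
cv2.imwrite('pics/m1.png',m)
E
```

```text
scoop [ 497.  -319.5   -8.2] 12.940029053611068
grip [ 436.  -330.3  114.5] 12.423076367185418
lip [ 527.  -319.3    6.5] 7.422275906115884
mat [ 490.7 -331.2   15.5] 3.955938512102189
tray [684.6  29.5 -14.9] 58.85875421452635
ramp [743.7  23.6  -5.8] 6.536548822737344
bal [501.8 316.9  28.4] 4.391583493253599
dish [520.  326.6  70.2] 5.866035775466464
0.62 [653.7  47.6  27. ]
0.49 [701.   21.3  27. ]
0.48 [668.3 -46.3  27. ]
0.48 [657.8   9.1  27. ]
0.47 [683.3  61.4  27. ]
0.38 [697.9 -33.9  27. ]
```

View pics/m1.png

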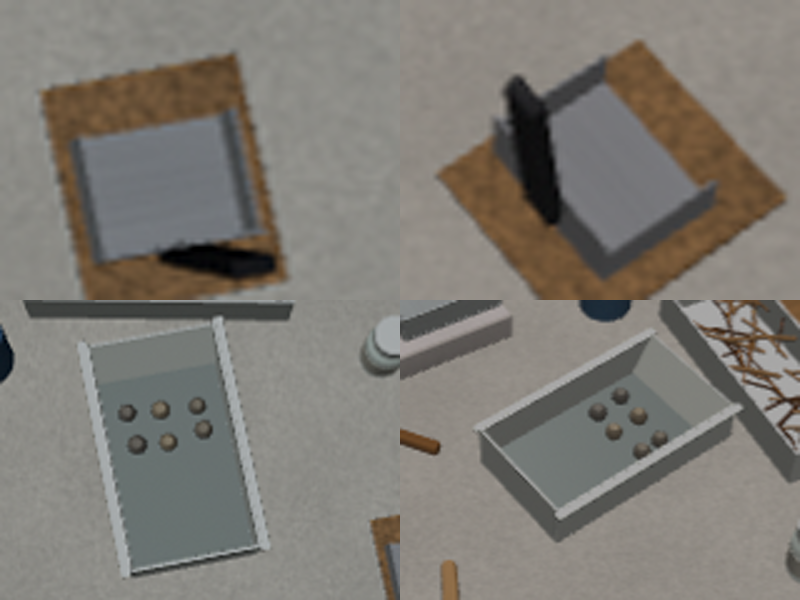

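```bash
cat > fit.py <<'E'
from h import *
from scipy.optimize import least_squares
np.set_printoptions(precision=1,suppress=True)
t=imaging.get_image('top'); s=imaging.get_image('side')
A=lambda u,v:(t,(380+u/5,160+v/5)); B=lambda u,v:(s,(320+u/5,265+v/5))
C=lambda u,v:(t,(240+u/2.5,90+v/2.5)); D=lambda u,v:(s,(270+u/2.5,145+v/2.5))
T=lambda u,v:(t,(u/1.25,v/1.25)); S=lambda u,v:(s,(u/1.25,v/1.25))
obs={'mat':[((75,65,6),A(40,90)),((75,-65,6),A(237,53)),((-75,65,6),T(497,277)),((-75,-65,6),T(546,268)),((-75,65,6),B(40,175)),((75,65,6),B(242,42)),((75,-65,6),B(385,197))],
'scoop':[((40,-50,6),B(313,203)),((-40,-50,6),B(207,278)),((40,-50,36),B(316,182)),((40,50,36),B(205,57)),((40,-50,36),A(236,108)),((40,50,6),A(72,140)),((-40,50,6),A(97,263))],
'tray':[((-145,82,65),C(125,275)),((-145,-82,65),C(268,247)),((142,82,65),C(82,43)),((142,-82,65),C(217,20)),((-145,82,65),D(75,130)),((-145,-82,65),D(157,213)),((142,82,65),D(253,32)),((142,-82,65),D(342,108))],
'dish':[((75,80,95),T(211,197)),((75,-80,95),T(283,195)),((-75,-80,95),T(281,262)),((-75,80,95),T(212,263)),((-75,80,95),S(315,160)),((75,80,95),S(362,142)),((75,-80,95),S(387,171)),((-75,-80,95),S(342,193))]}
def W(q,P): P=np.array(P,float); c,n=np.cos(q[2]),np.sin(q[2]); return np.array([q[0]+c*P[0]-n*P[1],q[1]+n*P[0]+c*P[1],P[2]])
for n,g in {'mat':(490,-331,.15),'scoop':(490,-325,.15),'tray':(645,15,.17),'dish':(520,325,0)}.items():
    f=lambda q:np.concatenate([proj(p,W(q,P))-px for P,(p,px) in obs[n]])
    r=least_squares(f,g,x_scale=(1,1,.01),loss='soft_l1')
    print(n,r.x[:2],round(r.x[2],3),r.fun.reshape(-1,2).tolist() and np.linalg.norm(r.fun.reshape(-1,2),axis=1))
    if n=='scoop': print('grip',W(r.x,(-57,0,125)),proj(t,W(r.x,(-61,0,157))),proj(s,W(r.x,(-61,0,157))))
    if n=='tray':
        for z in models.tip_of(t,'stone1'):
            d=at_z(t,z['pixel'],27)[:2]-r.x[:2];c,k=np.cos(r.x[2]),np.sin(r.x[2]);print(c*d[0]+k*d[1],-k*d[0]+c*d[1])
E
python3 fit.py
```

```text
mat [ 495.4 -330.1] 0.189 [0.9 0.8 1.6 1.5 0.9 0.8 1. ]
scoop [ 491.4 -326. ] 0.192 [1.1 1.6 0.8 0.3 0.7 0.9 0.5]
grip [ 435.5 -336.9  125. ] [431.5 212.8] [345.4 284.9]
tray [638.    1.1] 0.19 [1.9 2.5 1.7 0.7 1.4 0.1 0.5 2.8]
62.90849630021793 -45.151643673911366
60.186441597601195 16.136650457053406
22.845836678948125 -43.24244787452347
17.818854143726384 34.96273578110386
57.82003572382254 42.974096798250585
24.23050817586488 5.496021550645883
dish [522.7 325.8] 0.05 [0.9 1.8 2.9 0.8 1.6 0.5 3.3 3.3]
```

```bash
cat >> h.py <<'E'
def tool_R(yaw,pitch=0,flip=False):
    "tool orientation for scoop yaw and pitch (front down +)"
    Q=R.from_euler('z',yaw)*R.from_euler('y',pitch)
    a=np.radians(8); z=np.array([np.sin(a),0,-np.cos(a)]); y=np.array([np.cos(a),0,np.sin(a)])*(-1 if flip else 1)
    return Q*R.from_matrix(np.stack([np.cross(y,z),y,z],1)),Q
def tcp_for(P,yaw,pitch=0,flip=False,ref=(0,0,0),G=(-57,0,119)):
    "TCP pose so that scoop-frame point ref is at world P"
    Rt,Q=tool_R(yaw,pitch,flip)
    return np.array(P)+Q.apply(np.array(G,float)-np.array(ref))+Rt.apply([0,0,18.7]),Rt
E
python3 - <<'E'
from h import *
np.set_printoptions(precision=3,suppress=True)
s=arm.read_state(); print(s['joints'],s['ee_rot'],R.from_quat(s['ee_rot']).as_matrix())
for f in (0,1):
    P,Rt=tcp_for((491.4,-326,6),.192,flip=f); print(f,P,*shift(P-Rt.apply([0,0,110]),Rt), shift((600,100,330),Rt)[0])
E
```

```text
[ 1.423  0.385  0.008 -0.    -1.194 -0.259] [ 0.979 -0.202  0.     0.   ] [[ 0.918 -0.396 -0.   ]
 [-0.396 -0.918 -0.   ]
 [ 0.     0.    -1.   ]]
0 [ 438.002 -336.38   106.482] [522.7 769.2  15.9] [-0.08   0.151 -2.165] [511.5 295.7 -98.7]
1 [ 438.002 -336.38   106.482] [522.7 769.2  15.9] [0.128 0.068 0.97 ] [511.5 295.7 -98.7]
```

Emit:
arm_command:
  rows:
    - {"grip": 1, "linear": [0, 0, -60], "rot": [0, 0, 0]}
    - {"grip": 1, "linear": [260, 150, -100], "rot": [0.13, 0.07, 0.97]}
    - {"grip": 1, "linear": [511, 296, -99], "rot": [0.128, 0.068, 0.97]}
    - {"grip": 1, "linear": [511, 296, -99], "rot": [0.128, 0.068, 0.97]}
    - {"grip": 1, "linear": [511, 296, -99], "rot": [0.128, 0.068, 0.97]}
    - {"grip": 1, "linear": [511, 296, -99], "rot": [0.128, 0.068, 0.97]}
    - {"grip": 1, "linear": [511, 296, -99], "rot": [0.128, 0.068, 0.97]}
    - {"grip": 1, "linear": [511, 296, -99], "rot": [0.128, 0.068, 0.97]}
    - {"grip": 1, "linear": [511, 296, -99], "rot": [0.128, 0.068, 0.97]}
    - {"grip": 1, "linear": [523, 600, -60], "rot": [0.128, 0.068, 0.97]}

```text
clock: 2.55
position: [537.6, 110.7, 318.8]
ee_rot: [0.77, -0.635, 0.045, -0.054]
contact_force: [0.1, -0.5, -1.1]
gripper_width: 85.4
grasp_force: 0.0
```

```bash
python3 - <<'E'
from h import *
np.set_printoptions(precision=3,suppress=True)
s=arm.read_state(); print(s['joints'],s['position'])
P,Rt=tcp_for((491.4,-326,6),.192,flip=1); print(*shift(P-Rt.apply([0,0,110]),Rt))
E
```

```text
[ 0.524  0.131 -0.145  0.051 -1.163 -0.35 ] [537.581 110.668 318.767]
[419.9 210.6  75.1] [-0.    -0.001 -0.001]
```

Emit:
arm_command:
  rows:
    - {"grip": 1, "linear": [420, 211, 75], "rot": [0, 0, 0]}
    - {"grip": 1, "linear": [420, 211, 75], "rot": [0, 0, 0]}
    - {"grip": 1, "linear": [420, 211, 75], "rot": [0, 0, 0]}
    - {"grip": 1, "linear": [420, 211, 75], "rot": [0, 0, 0]}
    - {"grip": 1, "linear": [420, 211, 75], "rot": [0, 0, 0]}
    - {"grip": 1, "linear": [420, 211, 75], "rot": [0, 0, 0]}
    - {"grip": 1, "linear": [420, 211, 75], "rot": [0, 0, 0]}
    - {"grip": 1, "linear": [420, 211, 75], "rot": [0, 0, 0]}
    - {"grip": 1, "linear": [420, 211, 75], "rot": [0, 0, 0]}
    - {"grip": 1, "linear": [420, 211, 75], "rot": [0, 0, 0]}

```text
clock: 3.8
position: [420.7, -338.0, 215.9]
ee_rot: [0.77, -0.634, 0.044, -0.054]
contact_force: [0.3, -0.1, 0.0]
gripper_width: 85.1
grasp_force: 0.0
```

```bash
python3 - <<'E'
from h import *
np.set_printoptions(precision=3,suppress=True)
s=arm.read_state(); print(s['joints'],s['position'])
P,Rt=tcp_for((491.4,-326,6),.192,flip=1); print(*shift(P,Rt))
t=imaging.get_image('top'); q=imaging.get_image('side')
c=lambda p,x0,y0:cv2.resize(p['frame'][y0:y0+90,x0:x0+80,::-1],(400,450),interpolation=cv2.INTER_CUBIC)
cv2.imwrite('pics/m2.png',np.hstack([c(t,380,150),c(q,310,235)]))
for n,p in(('t',t),('s',q)):print(n,proj(p,s['position']),proj(p,P), [(r['pixel'],round(r['score'],2)) for r in models.tip_of(p,'scoop_grip')])
E
```

```text
[-0.423  0.211 -0.253 -0.095 -0.995  0.663] [ 420.715 -337.962  215.856]
[  1.7  -1.9 110.7] [ 0. -0.  0.]
t [439.253 215.278] [425.206 211.845] [([456.2, 262.7], 0.94), ([425.7, 317.2], 0.41)]
s [342.427 274.351] [346.735 293.517] [([307.9, 340.8], 0.93), ([344.1, 291.6], 0.6), ([238.5, 330.2], 0.59)]
```

View pics/m2.png

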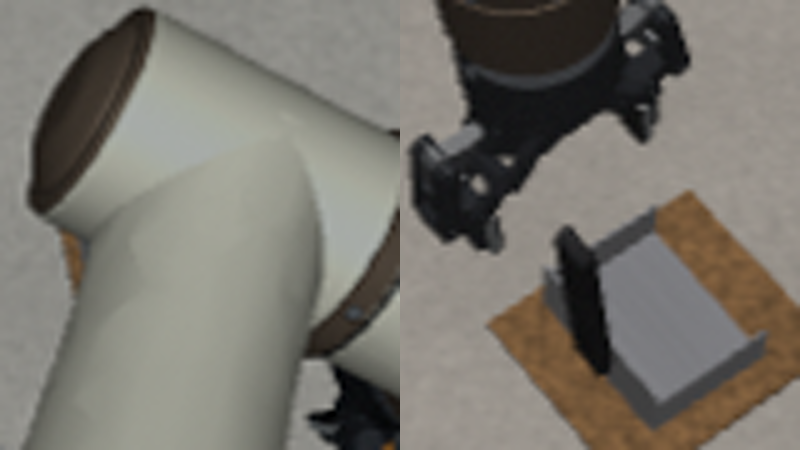

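Emit:
arm_command:
  rows:
    - {"grip": 1, "linear": [2, -2, 50], "rot": [0, 0, 0]}
    - {"grip": 1, "linear": [2, -2, 90], "rot": [0, 0, 0]}
    - {"grip": 1, "linear": [2, -2, 111], "rot": [0, 0, 0]}
    - {"grip": 1, "linear": [2, -2, 111], "rot": [0, 0, 0]}
    - {"grip": 0, "linear": [2, -2, 111], "rot": [0, 0, 0]}
    - {"grip": 0, "linear": [2, -2, 111], "rot": [0, 0, 0]}
    - {"grip": 0, "linear": [2, -2, 111], "rot": [0, 0, 0]}
    - {"grip": 0, "linear": [2, -2, 111], "rot": [0, 0, 0]}
    - {"grip": 0, "linear": [2, -2, 111], "rot": [0, 0, 0]}
    - {"grip": 0, "linear": [2, -2, 111], "rot": [0, 0, 0]}

```text
clock: 5.25
position: [438.4, -337.1, 106.6]
ee_rot: [0.77, -0.634, 0.045, -0.054]
contact_force: [-1.6, -1.0, 3.7]
gripper_width: 11.4
grasp_force: 59.3
```

```bash
cat >> h.py <<'E'
TR=np.array([638.,1.1,0]); TY=.19
def tray(x,y,z): c,n=np.cos(TY),np.sin(TY); return TR+[c*x-n*y,n*x+c*y,z]
def intray(P): d=np.array(P)-TR; c,n=np.cos(TY),np.sin(TY); return np.array([c*d[0]+n*d[1],-n*d[0]+c*d[1],P[2]])
E
python3 - <<'E'
from h import *
np.set_printoptions(precision=1,suppress=True)
t=imaging.get_image('top');s=imaging.get_image('side')
a=[(127,112),(160,109),(197,106),(137,144),(168,142),(203,129)]
b=[(197,111),(220,95),(238,115),(214,132),(258,138),(241,151)]
for u,v in a: print(intray(at_z(t,(240+u/2.5,90+v/2.5),27)))
print()
for u,v in b: print(intray(at_z(s,(270+u/2.5,145+v/2.5),27)))
for z in (60,120): 
  P,Rt=tcp_for((491.4,-326,6+z),.192,flip=1); print(*shift(P,Rt))
np.set_printoptions(precision=3,suppress=True)
P,Rt=tcp_for(tray(-20,0,150),TY,0.05,flip=1,ref=(40,0,0)); print(*shift(P,Rt))
E
```

```text
[59.6 47.4 27. ]
[55.9  5.6 27. ]
[ 51.3 -41.3  27. ]
[16.6 42.5 27. ]
[12.   3.6 27. ]
[ 20.5 -43.2  27. ]

[17.  42.4 27. ]
[59.3 46.5 27. ]
[56.   4.8 27. ]
[12.1  0.7 27. ]
[ 51.5 -41.2  27. ]
[ 19.9 -44.9  27. ]
[ -0.7  -8.1 -59.3] [-0. -0.  0.]
[  -0.6  -16.5 -118.7] [-0. -0.  0.]
[-293.9 -170.6 -126.2] [-0.05  -0.001  0.002]
```

```bash
python3 - <<'E'
from h import *
np.set_printoptions(precision=3,suppress=True)
for x,z in((-20,150),(-22,50)):
  P,Rt=tcp_for(tray(x,-22,z),TY,0.05,flip=1,ref=(40,0,0)); print(*shift(P,Rt))
E
```

```text
[-271.9 -170.6 -126.2] [-0.05  -0.001  0.002]
[-272.  -154.6  -27.4] [-0.05  -0.001  0.002]
```

Emit:
arm_command:
  rows:
    - {"grip": 0, "linear": [-1, -4, -30], "rot": [0, 0, 0]}
    - {"grip": 0, "linear": [-1, -12, -80], "rot": [0, 0, 0]}
    - {"grip": 0, "linear": [-1, -17, -120], "rot": [0, 0, 0]}
    - {"grip": 0, "linear": [-50, -45, -122], "rot": [-0.02, 0, 0]}
    - {"grip": 0, "linear": [-100, -75, -124], "rot": [-0.05, 0, 0]}
    - {"grip": 0, "linear": [-150, -105, -126], "rot": [-0.05, 0, 0.002]}
    - {"grip": 0, "linear": [-200, -130, -126], "rot": [-0.05, 0, 0.002]}
    - {"grip": 0, "linear": [-240, -155, -126], "rot": [-0.05, 0, 0.002]}
    - {"grip": 0, "linear": [-272, -171, -126], "rot": [-0.05, -0.001, 0.002]}
    - {"grip": 0, "linear": [-272, -171, -126], "rot": [-0.05, -0.001, 0.002]}

```text
clock: 6.6
position: [534.7, -38.4, 252.7]
ee_rot: [0.772, -0.635, 0.026, -0.034]
contact_force: [-0.2, -0.1, -3.3]
gripper_width: 11.3
grasp_force: 59.0
```

```bash
python3 - <<'E'
from h import *
np.set_printoptions(precision=3,suppress=True)
s=arm.read_state(); print(s['joints'],s['contact_force'],s['wrist_torque'])
t=imaging.get_image('top');q=imaging.get_image('side')
for n in ['scoop_lip','scoop_grip','scoop']:
  print(n,[(np.round(r['pixel'],1),round(r['score'],2)) for r in models.tip_of(q,n)],proj(q,tray(-20,-22,150)))
print(s['clock'])
save(q,'s2.png',(230,60,430,240),4)
for z in(70,45,30):
  P,Rt=tcp_for(tray(-22,-22,z),TY,0.05,flip=1,ref=(40,0,0)); print(*shift(P,Rt))
E
```

```text
[ 0.232  0.176 -0.233  0.001 -1.076 -0.038] [-0.163 -0.112 -3.312] [0.008 0.47  0.057]
scoop_lip [(array([257.6, 320. ]), 0.88), (array([350.6, 182.3]), 0.66), (array([338.1, 387.2]), 0.63), (array([354.5, 195.1]), 0.32)] [354.097 180.841]
scoop_grip [(array([235.4, 326.8]), 0.87), (array([310.8, 334.4]), 0.79), (array([328.9, 167.1]), 0.75)] [354.097 180.841]
scoop [(array([326.7, 374.3]), 0.62), (array([342.7, 186.6]), 0.61), (array([251.6, 333.9]), 0.61), (array([364.4, 206.9]), 0.2)] [354.097 180.841]
6.6
[-0.2  8.5 78.3] [ 0.002  0.001 -0.001]
[ -0.2  10.7 103.2] [ 0.002  0.001 -0.001]
[ -0.2  12.  118.2] [ 0.002  0.001 -0.001]
```

View pics/s2.png

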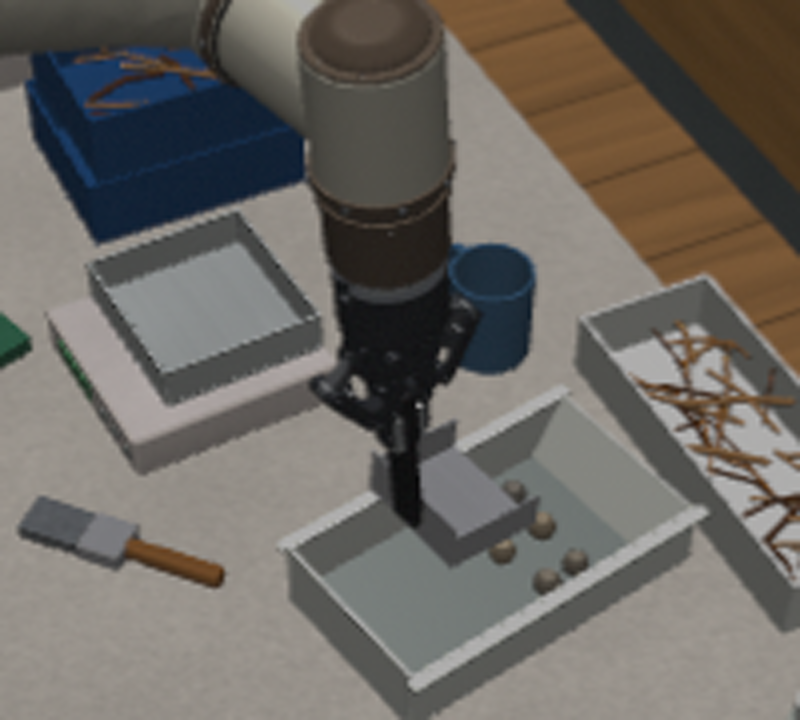

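Emit:
arm_command:
  rows:
    - {"grip": 0, "linear": [0, 4, 40], "rot": [0, 0, 0]}
    - {"grip": 0, "linear": [0, 9, 80], "rot": [0, 0, 0]}
    - {"grip": 0, "linear": [0, 11, 108], "rot": [0, 0, 0]}
    - {"grip": 0, "linear": [0, 12, 119], "rot": [0, 0, 0]}
    - {"grip": 0, "linear": [0, 12, 122], "rot": [0, 0, 0]}
    - {"grip": 0, "linear": [0, 12, 122], "rot": [0, 0, 0]}

```text
clock: 7.6
position: [535.0, -40.9, 133.0]
ee_rot: [0.77, -0.636, 0.029, -0.035]
contact_force: [-0.9, 0.1, -2.5]
gripper_width: 10.9
grasp_force: 59.1
```

Emit:
arm_command:
  rows:
    - {"grip": 0, "linear": [0, 0.1, 2], "rot": [0, 0, 0]}
    - {"grip": 0, "linear": [0, 0.2, 3], "rot": [0, 0, 0]}
    - {"grip": 0, "linear": [0, 0.3, 4], "rot": [0, 0, 0]}
    - {"grip": 0, "linear": [0, 0.3, 4], "rot": [0, 0, 0]}

```text
clock: 8.1
position: [534.2, -40.8, 128.0]
ee_rot: [0.77, -0.636, 0.028, -0.035]
contact_force: [-0.2, -0.5, -3.4]
gripper_width: 11.4
grasp_force: 59.1
```

Emit:
arm_command:
  rows:
    - {"grip": 0, "linear": [0, 0.1, 2], "rot": [0, 0, 0]}
    - {"grip": 0, "linear": [0, 0.2, 3], "rot": [0, 0, 0]}
    - {"grip": 0, "linear": [0, 0.3, 4], "rot": [0, 0, 0]}
    - {"grip": 0, "linear": [0, 0.3, 5], "rot": [0, 0, 0]}
    - {"grip": 0, "linear": [0, 0.3, 5], "rot": [0, 0, 0]}

```text
clock: 8.72
position: [534.3, -40.8, 122.8]
ee_rot: [0.77, -0.636, 0.028, -0.035]
contact_force: [-0.1, -0.5, -3.8]
gripper_width: 11.2
grasp_force: 59.1
```

Emit:
arm_command:
  rows:
    - {"grip": 0, "linear": [0, 0.1, 1], "rot": [0, 0, 0]}
    - {"grip": 0, "linear": [0, 0.2, 2], "rot": [0, 0, 0]}
    - {"grip": 0, "linear": [0, 0.2, 2], "rot": [0, 0, 0]}

```text
clock: 9.1
position: [534.2, -40.8, 120.8]
ee_rot: [0.77, -0.636, 0.028, -0.035]
contact_force: [-0.5, 0.7, -3.5]
gripper_width: 11.2
grasp_force: 59.1
```

Emit:
arm_command:
  rows:
    - {"grip": 0, "linear": [0, 0.1, 1], "rot": [0, 0, 0]}
    - {"grip": 0, "linear": [0, 0.2, 2], "rot": [0, 0, 0]}
    - {"grip": 0, "linear": [0, 0.2, 2], "rot": [0, 0, 0]}

```text
clock: 9.48
position: [534.2, -40.8, 118.8]
ee_rot: [0.77, -0.636, 0.028, -0.035]
contact_force: [-0.8, -0.8, -3.0]
gripper_width: 11.3
grasp_force: 59.1
```

Emit:
arm_command:
  rows:
    - {"grip": 0, "linear": [0, 0.1, 1], "rot": [0, 0, 0]}
    - {"grip": 0, "linear": [0, 0.2, 2], "rot": [0, 0, 0]}
    - {"grip": 0, "linear": [0, 0.2, 2], "rot": [0, 0, 0]}

```text
clock: 9.85
position: [534.3, -41.0, 117.5]
ee_rot: [0.77, -0.636, 0.028, -0.035]
contact_force: [-1.7, -1.7, 1.6]
gripper_width: 11.1
grasp_force: 59.8
```

Emit:
arm_command:
  rows:
    - {"grip": 0, "linear": [0, -9, 0.8], "rot": [0, 0, 0]}
    - {"grip": 0, "linear": [0, -19, 1.7], "rot": [0, 0, 0]}
    - {"grip": 0, "linear": [0, -29, 2.6], "rot": [0, 0, 0]}
    - {"grip": 0, "linear": [0, -39, 3.5], "rot": [0, 0, 0]}
    - {"grip": 0, "linear": [0, -49, 4.4], "rot": [0, 0, 0]}
    - {"grip": 0, "linear": [0, -59, 5.3], "rot": [0, 0, 0]}
    - {"grip": 0, "linear": [0, -69, 6.2], "rot": [0, 0, 0]}
    - {"grip": 0, "linear": [0, -79, 7.1], "rot": [0, 0, 0]}
    - {"grip": 0, "linear": [0, -89, 8], "rot": [0, 0, 0]}

```text
clock: 10.98
position: [622.6, -23.9, 117.5]
ee_rot: [0.77, -0.636, 0.028, -0.034]
contact_force: [-5.0, -2.2, 5.8]
gripper_width: 11.4
grasp_force: 60.6
```

```bash
python3 - <<'E'
from h import *
np.set_printoptions(precision=3,suppress=True)
s=arm.read_state(); print(intray(s['position']))
R0=R.from_quat(s['ee_rot']); print(R0.inv().apply([np.cos(TY),np.sin(TY),0]))
t=imaging.get_image('side'); q=imaging.get_image('top')
c=lambda p,x0,y0:cv2.resize(p['frame'][y0:y0+100,x0:x0+100,::-1],(400,400),interpolation=cv2.INTER_CUBIC)
cv2.imwrite('pics/m3.png',np.hstack([c(t,310,140),c(q,260,90)]))
E
```

```text
[-19.817 -21.69  117.462]
[ 0.001 -0.996  0.089]
```

View pics/m3.png

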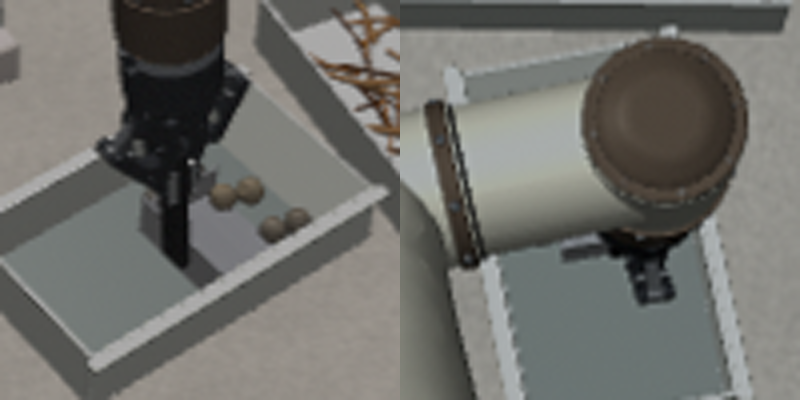

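Emit:
arm_command:
  rows:
    - {"grip": 0, "linear": [0, -8, 0.7], "rot": [0, 0, 0]}
    - {"grip": 0, "linear": [0, -16, 1.4], "rot": [0, 0, 0]}
    - {"grip": 0, "linear": [0, -23, 2.1], "rot": [0, 0, 0]}
    - {"grip": 0, "linear": [0, -30, 2.7], "rot": [0, 0, 0]}
    - {"grip": 0, "linear": [0, -36, 3.2], "rot": [0, 0, 0]}

```text
clock: 11.7
position: [657.0, -17.5, 117.6]
ee_rot: [0.77, -0.636, 0.028, -0.034]
contact_force: [-5.9, -1.6, 7.8]
gripper_width: 11.2
grasp_force: 60.7
```

```bash
python3 - <<'E'
from h import *
np.set_printoptions(precision=3,suppress=True)
s=arm.read_state(); print(intray(s['position']))
q=imaging.get_image('side');save(q,'s4.png',(320,145,420,225),5)
# lip now at nominal; tilt schedule
for n in (0,4):pass
P0,_=tcp_for(tray(0,-22,0),TY,.05,flip=1,ref=(40,0,0)); off=s['position']-P0; print('lip',intray(off+TR))
lip=intray(off+TR)
for dx,dz,p in [(0,0,-.05),(3,2,-.15),(4,6,-.3),(3,12,-.4),(2,20,-.45),(-5,40,-.45),(-20,80,-.45),(-40,130,-.45)]:
    P,Rt=tcp_for(tray(lip[0]+dx,-22,lip[2]+dz),TY,p,flip=1,ref=(40,0,0)); print(dx,dz,p,*shift(P,Rt))
E
```

```text
[ 15.134 -21.811 117.572]
lip [104.391   0.189  12.498]
0 0 -0.05 [ 0.3 11.8  8.3] [0.101 0.    0.001]
3 2 -0.15 [ 0.3 18.6 16.1] [0.201 0.    0.001]
4 6 -0.3 [ 0.2 30.3 28.3] [0.351 0.001 0.001]
3 12 -0.4 [ 0.2 38.  34. ] [0.451 0.001 0.001]
2 20 -0.45 [ 0.2 41.5 32. ] [0.501 0.001 0.001]
-5 40 -0.45 [ 0.2 46.7 11.5] [0.501 0.001 0.001]
-20 80 -0.45 [  0.2  58.1 -29.7] [0.501 0.001 0.001]
-40 130 -0.45 [  0.2  73.5 -81.3] [0.501 0.001 0.001]
```

View pics/s4.png

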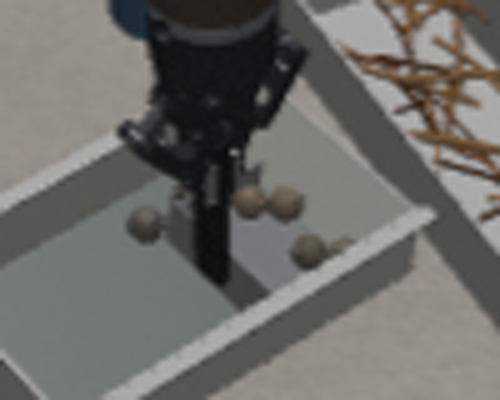

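```bash
python3 - <<'E'
from h import *
np.set_printoptions(precision=3,suppress=True)
for lx,p,ex in [(107,0.03,-1.5),(109,0,0),(111,-.08,1),(114,-.16,1),(117,-.24,1),(120,-.32,1),(122,-.4,2),(123,-.45,6),(118,-.45,30),(105,-.45,75),(90,-.45,120)]:
    P,Rt=tcp_for(tray(lx,-22,15.6+80*np.sin(max(-p,0))+ex),TY,p,flip=1,ref=(40,0,0)); print(lx,p,*shift(P,Rt))
E
```

```text
107 0.03 [0.3 0.5 0.1] [0.021 0.    0.001]
109 0 [0.3 1.7 1.3] [0.051 0.    0.001]
111 -0.08 [0.3 7.4 1.2] [0.131 0.    0.001]
114 -0.16 [ 0.3 11.7  3. ] [0.211 0.    0.001]
117 -0.24 [ 0.3 15.3  5.4] [0.291 0.001 0.001]
120 -0.32 [ 0.3 18.2  8.4] [0.371 0.001 0.001]
122 -0.4 [ 0.2 21.3 11.1] [0.451 0.001 0.001]
123 -0.45 [ 0.2 22.8  9.7] [0.501 0.001 0.001]
118 -0.45 [  0.2  25.7 -14.7] [0.501 0.001 0.001]
105 -0.45 [  0.2  34.6 -60.6] [0.501 0.001 0.001]
90 -0.45 [   0.2   45.6 -106.8] [0.501 0.001 0.001]
```

Emit:
arm_command:
  rows:
    - {"grip": 0, "linear": [0, -4, 0.3], "rot": [0, 0, 0]}
    - {"grip": 0, "linear": [0.3, 1.7, 1], "rot": [0.05, 0, 0]}
    - {"grip": 0, "linear": [0.3, 7.4, 1.2], "rot": [0.131, 0, 0.001]}
    - {"grip": 0, "linear": [0.3, 11.7, 3], "rot": [0.211, 0, 0.001]}
    - {"grip": 0, "linear": [0.3, 15.3, 5.4], "rot": [0.291, 0, 0.001]}
    - {"grip": 0, "linear": [0.3, 18.2, 8], "rot": [0.371, 0, 0.001]}
    - {"grip": 0, "linear": [0.2, 21.3, 10.5], "rot": [0.451, 0, 0.001]}
    - {"grip": 0, "linear": [0.2, 22.8, 9], "rot": [0.501, 0, 0.001]}
    - {"grip": 0, "linear": [0.2, 22.8, 8], "rot": [0.501, 0, 0.001]}

```text
clock: 12.88
position: [637.6, -29.6, 109.9]
ee_rot: [0.741, -0.609, 0.17, -0.227]
contact_force: [-1.3, 1.4, -4.7]
gripper_width: 11.3
grasp_force: 60.1
```

```bash
python3 - <<'E'
from h import *
np.set_printoptions(precision=3,suppress=True)
q=imaging.get_image('side');save(q,'s5.png',(320,145,420,225),5)
for lx,p,z in [(123,-.45,80),(110,-.45,120),(90,-.45,170)]:
    P,Rt=tcp_for(tray(lx,-22,z),TY,p,flip=1,ref=(40,0,0)); print(lx,p,*shift(P,Rt))
E
```

```text
123 -0.45 [ -8.4 -10.2 -15.8] [ 0.013  0.027 -0.002]
110 -0.45 [ -9.6 -21.1 -56.4] [ 0.013  0.027 -0.002]
90 -0.45 [ -11.   -31.6 -109.2] [ 0.013  0.027 -0.002]
```

View pics/s5.png

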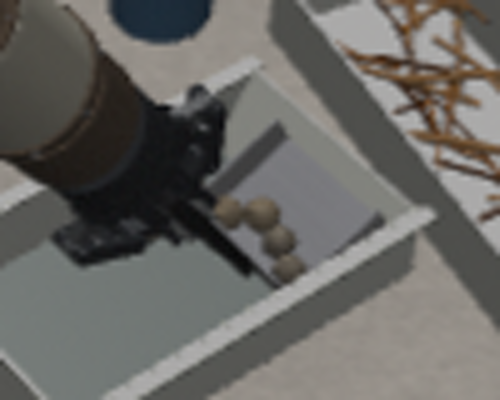

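Emit:
arm_command:
  rows:
    - {"grip": 0, "linear": [-2, -6, -10], "rot": [0, 0, 0]}
    - {"grip": 0, "linear": [-4, -13, -26], "rot": [0, 0, 0]}
    - {"grip": 0, "linear": [-6, -20, -52], "rot": [0.013, 0.027, 0]}
    - {"grip": 0, "linear": [-9, -28, -85], "rot": [0.013, 0.027, 0]}
    - {"grip": 0, "linear": [-11, -32, -109], "rot": [0.013, 0.027, 0]}
    - {"grip": 0, "linear": [-11, -32, -109], "rot": [0.013, 0.027, 0]}

```text
clock: 13.68
position: [606.2, -27.4, 225.4]
ee_rot: [0.736, -0.608, 0.189, -0.229]
contact_force: [0.1, -0.5, -4.0]
gripper_width: 11.0
grasp_force: 60.1
```

```bash
python3 - <<'E'
from h import *
np.set_printoptions(precision=3,suppress=True)
s=arm.read_state(); print(s['joints'])
E=R.from_quat(s['ee_rot']); 
for yaw in (.19,): print((tool_R(yaw,-.45,1)[0].inv()*E).as_rotvec())
D=(522.7,325.8,0)
# carry: front up .35, lip z 200; yaw sequence
for yaw,p,xyz in [(.19+.8,-.35,(560,130,200)),(.19+1.6,-.35,(540,260,200)),(.19+2.4,-.3,(530,320,200)),(.3+np.pi,-.25,(545,335,180))]:
    P,Rt=tcp_for(xyz,yaw,p,flip=1,ref=(40,0,0)); print(yaw,P,*shift(P,Rt))
E
```

```text
[ 0.233  0.133 -0.531  0.081 -0.306 -0.113]
[0.012 0.    0.   ]
0.99 [492.44   27.061 262.021] [-74.9  62.9 -87.6] [-0.106 -0.416 -0.684]
1.79 [566.775 139.817 262.021] [-171.6  -14.8  -34.2] [-0.087 -0.831 -1.368]
2.59 [632.097 257.18  268.098] [-274.6  -89.3    9.7] [-0.076 -1.195 -2.083]
3.441592653589793 [656.127 369.376 254.004] [-380.2 -118.2   46.7] [-0.017  1.442  2.667]
```

```bash
python3 - <<'E'
from h import *
np.set_printoptions(precision=3,suppress=True)
P,Rt=tcp_for((495,326,180),.05,-.3,flip=1,ref=(40,0,0)); print(P,*shift(P,Rt))
E
```

```text
[375.274 320.009 248.098] [-384.7  120.1 -109.9] [-0.162  0.07   0.121]
```

Emit:
arm_command:
  rows:
    - {"grip": 0, "linear": [-8, 2, -4], "rot": [0, 0, 0]}
    - {"grip": 0, "linear": [-24, 7, -10], "rot": [-0.02, 0.01, 0.01]}
    - {"grip": 0, "linear": [-48, 14, -18], "rot": [-0.03, 0.015, 0.02]}
    - {"grip": 0, "linear": [-76, 23, -26], "rot": [-0.04, 0.02, 0.03]}
    - {"grip": 0, "linear": [-106, 32, -34], "rot": [-0.05, 0.025, 0.04]}
    - {"grip": 0, "linear": [-136, 42, -43], "rot": [-0.06, 0.03, 0.05]}
    - {"grip": 0, "linear": [-166, 51, -51], "rot": [-0.07, 0.035, 0.055]}
    - {"grip": 0, "linear": [-196, 61, -60], "rot": [-0.08, 0.04, 0.06]}
    - {"grip": 0, "linear": [-226, 70, -68], "rot": [-0.1, 0.045, 0.07]}
    - {"grip": 0, "linear": [-256, 80, -76], "rot": [-0.11, 0.05, 0.08]}

```text
clock: 14.92
position: [449.6, 205.0, 239.2]
ee_rot: [0.718, -0.653, 0.161, -0.178]
contact_force: [0.5, -0.1, -3.2]
gripper_width: 11.2
grasp_force: 60.2
```

```bash
python3 - <<'E'
from h import *
np.set_printoptions(precision=3,suppress=True)
print(arm.read_state()['joints'])
P,Rt=tcp_for((495,326,170),.05,-.25,flip=1,ref=(40,0,0)); print(P,*shift(P,Rt))
E
```

```text
[ 0.895 -0.05  -0.823  0.687 -0.553 -1.349]
[378.823 320.186 244.004] [-121.4   50.5  -31.8] [-0.094  0.02   0.041]
```

Emit:
arm_command:
  rows:
    - {"grip": 0, "linear": [-28, 12, -7], "rot": [-0.03, 0.01, 0.01]}
    - {"grip": 0, "linear": [-54, 23, -14], "rot": [-0.05, 0.01, 0.02]}
    - {"grip": 0, "linear": [-78, 33, -20], "rot": [-0.07, 0.02, 0.03]}
    - {"grip": 0, "linear": [-98, 41, -26], "rot": [-0.09, 0.02, 0.04]}
    - {"grip": 0, "linear": [-112, 47, -30], "rot": [-0.094, 0.02, 0.041]}
    - {"grip": 0, "linear": [-121, 50, -32], "rot": [-0.094, 0.02, 0.041]}
    - {"grip": 0, "linear": [-121, 50, -32], "rot": [-0.094, 0.02, 0.041]}

```text
clock: 15.8
position: [379.7, 318.3, 244.0]
ee_rot: [0.711, -0.676, 0.134, -0.14]
contact_force: [0.4, 0.6, -3.7]
gripper_width: 11.1
grasp_force: 60.2
```

```bash
python3 - <<'E'
from h import *
np.set_printoptions(precision=3,suppress=True)
s=arm.read_state();print(s['joints'],s['position'])
q=imaging.get_image('side');save(q,'s6.png',(230,80,350,180),5)
for z,p in [(150,-.1),(130,.05),(120,.2),(112,.35),(110,.5),(108,.65),(106,.8),(104,.95),(104,1.1),(104,1.2)]:
    P,Rt=tcp_for((493,326,z),.05,p,flip=1,ref=(40,0,0)); print(p,P,*shift(P,Rt))
E
```

```text
[ 1.211  0.019 -0.666  0.512 -0.794 -1.507] [379.724 318.311 243.976]
-0.1 [389.173 320.804 240.556] [-2.7 -7.5  6.7] [-0.15  -0.003 -0.   ]
0.05 [403.854 321.539 235.074] [ -2.7 -19.   17.3] [-0.3   -0.003 -0.   ]
0.2 [420.538 322.374 237.233] [ -2.7 -35.3  21.7] [-0.45  -0.003 -0.001]
0.35 [438.848 323.29  238.759] [ -2.7 -52.9  27.3] [-0.6   -0.003 -0.001]
0.5 [458.375 324.267 243.438] [ -2.7 -72.7  30.4] [-0.75  -0.003 -0.001]
0.65 [478.68  325.283 245.12 ] [ -2.7 -92.2  36.5] [-0.9   -0.003 -0.001]
0.8 [499.306 326.316 243.723] [  -2.8 -110.7   45.7] [-1.05  -0.003 -0.001]
0.95 [519.791 327.341 239.233] [  -2.8 -128.    57.6] [-1.2   -0.002 -0.002]
1.1 [539.674 328.336 233.706] [  -2.8 -144.3   70.3] [-1.35  -0.002 -0.002]
1.2 [552.373 328.971 228.393] [  -2.9 -154.1   80. ] [-1.45  -0.002 -0.002]
```

View pics/s6.png

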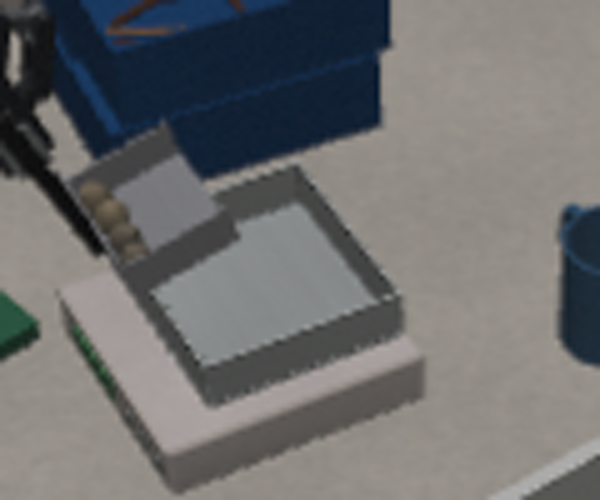

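Emit:
arm_command:
  rows:
    - {"grip": 0, "linear": [-1, -4, 3], "rot": [-0.08, 0, 0]}
    - {"grip": 0, "linear": [-2.7, -8, 7], "rot": [-0.16, 0, 0]}
    - {"grip": 0, "linear": [-2.7, -14, 13], "rot": [-0.24, 0, 0]}
    - {"grip": 0, "linear": [-2.7, -21, 18], "rot": [-0.32, 0, 0]}
    - {"grip": 0, "linear": [-2.7, -29, 20], "rot": [-0.39, 0, 0]}
    - {"grip": 0, "linear": [-2.7, -37, 22], "rot": [-0.46, 0, 0]}
    - {"grip": 0, "linear": [-2.7, -45, 25], "rot": [-0.53, 0, 0]}
    - {"grip": 0, "linear": [-2.7, -53, 28], "rot": [-0.6, 0, 0]}
    - {"grip": 0, "linear": [-2.7, -53, 28], "rot": [-0.6, 0, 0]}

```text
clock: 16.98
position: [441.3, 323.0, 237.7]
ee_rot: [0.719, -0.687, -0.071, 0.076]
contact_force: [0.5, 0.5, -3.6]
gripper_width: 11.7
grasp_force: 60.2
```

```bash
python3 - <<'E'
from h import *
np.set_printoptions(precision=3,suppress=True)
s=arm.read_state();print(s['joints'],s['position'])
for z,p in [(105,.42),(100,.5),(95,.58),(92,.66),(90,.74),(89,.82),(88,.9),(88,1),(88,1.1),(88,1.2)]:
    P,Rt=tcp_for((493,326,z),.05,p,flip=1,ref=(40,0,0)); print(p,*shift(P,Rt))
E
```

```text
[ 0.843  0.342 -0.    -0.15  -1.38  -0.757] [441.27  323.041 237.709]
0.42 [-0.4 -7.   1. ] [-0.071 -0.002 -0.005]
0.5 [ -0.4 -17.7   0.6] [-0.151 -0.002 -0.005]
0.58 [ -0.5 -28.7   1. ] [-0.231 -0.001 -0.005]
0.66 [ -0.5 -39.8   0.2] [-0.311 -0.001 -0.005]
0.74 [ -0.6 -50.8  -0.7] [-0.391 -0.001 -0.005]
0.82 [ -0.6 -61.9  -1.8] [-0.471 -0.001 -0.005]
0.9 [ -0.7 -73.   -1.9] [-0.551 -0.001 -0.005]
1 [ -0.8 -86.8  -2.1] [-0.651 -0.    -0.005]
1.1 [  -0.8 -100.5   -0.9] [-0.751 -0.    -0.005]
1.2 [  -0.9 -114.1    1.6] [-0.851  0.    -0.005]
```

Emit:
arm_command:
  rows:
    - {"grip": 0, "linear": [0, -7, 1], "rot": [-0.07, 0, 0]}
    - {"grip": 0, "linear": [0, -17.7, 0.6], "rot": [-0.15, 0, 0]}
    - {"grip": 0, "linear": [0, -28.7, 1], "rot": [-0.231, 0, 0]}
    - {"grip": 0, "linear": [0, -39.8, 0.2], "rot": [-0.311, 0, 0]}
    - {"grip": 0, "linear": [0, -50.8, -0.7], "rot": [-0.391, 0, 0]}
    - {"grip": 0, "linear": [-0.6, -61.9, -1.8], "rot": [-0.471, 0, 0]}
    - {"grip": 0, "linear": [-0.6, -73, -1.9], "rot": [-0.551, 0, 0]}
    - {"grip": 0, "linear": [-0.8, -86.8, -2.1], "rot": [-0.651, 0, 0]}
    - {"grip": 0, "linear": [-0.8, -100.5, -0.9], "rot": [-0.751, 0, 0]}
    - {"grip": 0, "linear": [-0.8, -100.5, -0.9], "rot": [-0.751, 0, 0]}

```text
clock: 18.23
position: [538.7, 328.8, 214.1]
ee_rot: [0.64, -0.613, -0.318, 0.337]
contact_force: [-0.3, 0.2, -5.3]
gripper_width: 11.2
grasp_force: 60.5
```

```bash
python3 - <<'E'
from h import *
np.set_printoptions(precision=3,suppress=True)
s=arm.read_state();print(s['joints'],s['position'])
q=imaging.get_image('side');save(q,'s7.png',(230,80,350,180),5)
t=imaging.get_image('top')
for n,p in (('s',q),('t',t)):
  for r in models.tip_of(p,'stone1'): print(n,np.round(r['pixel'],1),round(r['score'],2),at_z(p,r['pixel'],68)-[522.7,325.8,0])
E
```

```text
[ 0.57   0.879  0.753 -0.557 -2.259 -0.7  ] [538.693 328.806 214.136]
s [275.4 127.9] 0.61 [ 4.589 61.898 68.   ]
s [288.4 121.9] 0.59 [59.113 71.227 68.   ]
s [358.2 183. ] 0.54 [ 145.841 -299.832   68.   ]
s [287.6 139.5] 0.48 [ 20.296 -12.528  68.   ]
s [348.9 188.7] 0.48 [ 107.481 -308.633   68.   ]
t [291.6 136.4] 0.62 [ 148.111 -271.157   68.   ]
t [197.1 183.4] 0.57 [ 1.635  8.656 68.   ]
t [163.2 258.6] 0.44 [-219.111   96.838   68.   ]
t [192.8 198.6] 0.41 [-43.979  19.493  68.   ]
t [291.4 146.2] 0.36 [ 117.503 -270.793   68.   ]
```

View pics/s7.png

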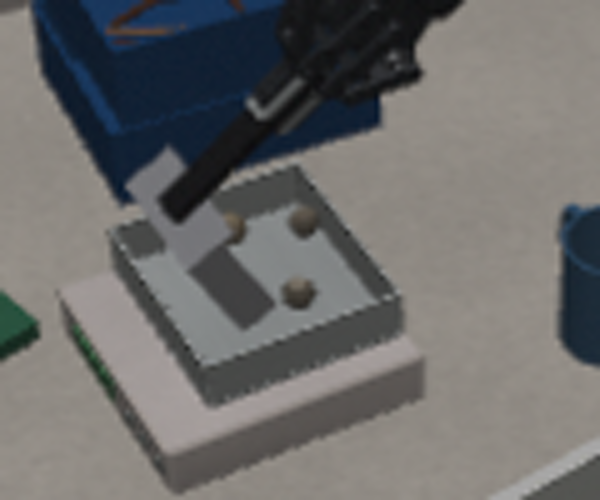

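```bash
python3 - <<'E'
from h import *
np.set_printoptions(precision=3,suppress=True)
for z,p in [(90,1.2),(135,1.2),(180,1.2),(190,.8),(190,.4),(190,0)]:
    P,Rt=tcp_for((493,326,z),.05,p,flip=1,ref=(40,0,0)); print(p,*shift(P,Rt))
E
```

```text
1.2 [  1.3 -13.3  -8.9] [-0.104 -0.    -0.002]
1.2 [  1.4  23.5 -34.9] [-0.104 -0.    -0.002]
1.2 [  1.4  60.3 -60.8] [-0.104 -0.    -0.002]
0.8 [  1.5 110.  -30.8] [ 0.296 -0.001 -0.001]
0.4 [  1.5 134.3  18.3] [ 0.696 -0.001 -0.001]
0 [  1.5 137.6  73. ] [ 1.096 -0.001 -0.001]
```

Emit:
arm_command:
  rows:
    - {"grip": 0, "linear": [1, -8, -5], "rot": [-0.06, 0, 0]}
    - {"grip": 0, "linear": [1.3, -13, -9], "rot": [-0.104, 0, 0]}
    - {"grip": 0, "linear": [1.3, -13, -9], "rot": [-0.104, 0, 0]}
    - {"grip": 0, "linear": [1.3, -5, -15], "rot": [-0.104, 0, 0]}
    - {"grip": 0, "linear": [1.4, 10, -25], "rot": [-0.104, 0, 0]}
    - {"grip": 0, "linear": [1.4, 30, -40], "rot": [-0.104, 0, 0]}
    - {"grip": 0, "linear": [1.4, 60, -61], "rot": [-0.104, 0, 0]}
    - {"grip": 0, "linear": [1.4, 60, -61], "rot": [-0.104, 0, 0]}

```text
clock: 19.42
position: [553.7, 328.3, 308.7]
ee_rot: [0.627, -0.595, -0.347, 0.363]
contact_force: [0.0, -0.3, -3.1]
gripper_width: 11.2
grasp_force: 60.5
```

```bash
python3 - <<'E'
from h import *
np.set_printoptions(precision=3,suppress=True)
s=arm.read_state();print(s['joints'],s['position'],s['contact_force'])
q=imaging.get_image('side');t=imaging.get_image('top')
c=lambda p,x0,y0,w,h:cv2.resize(p['frame'][y0:y0+h,x0:x0+w,::-1],(400,400),interpolation=cv2.INTER_CUBIC)
cv2.imwrite('pics/m8.png',np.vstack([np.hstack([c(q,230,80,100,100),c(t,160,145,90,90)])]))
P,Rt=tcp_for((493,326,190),.05,0,flip=1,ref=(40,0,0)); print(*shift(P,Rt))
E
```

```text
[ 0.525  0.894  1.025 -0.796 -2.55  -0.95 ] [553.688 328.314 308.694] [ 0.002 -0.303 -3.099]
[ -0.1  63.5 141.5] [ 1.202 -0.    -0.001]
```

View pics/m8.png

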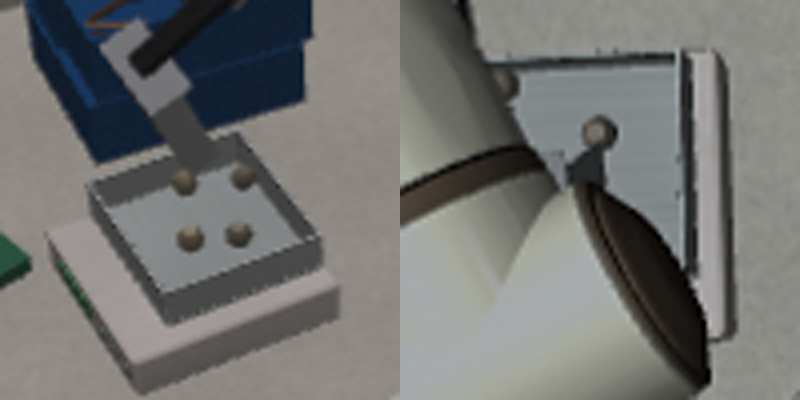

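Emit:
arm_command:
  rows:
    - {"grip": 0, "linear": [0, 30, 2], "rot": [0.15, 0, 0]}
    - {"grip": 0, "linear": [0, 55, 20], "rot": [0.33, 0, 0]}
    - {"grip": 0, "linear": [0, 68, 40], "rot": [0.5, 0, 0]}
    - {"grip": 0, "linear": [0, 76, 65], "rot": [0.68, 0, 0]}
    - {"grip": 0, "linear": [0, 76, 90], "rot": [0.85, 0, 0]}
    - {"grip": 0, "linear": [0, 70, 115], "rot": [1.02, 0, 0]}
    - {"grip": 0, "linear": [0, 64, 141], "rot": [1.2, 0, 0]}
    - {"grip": 0, "linear": [0, 64, 141], "rot": [1.2, 0, 0]}

```text
clock: 20.52
position: [390.0, 312.2, 280.6]
ee_rot: [0.725, -0.686, 0.049, -0.036]
contact_force: [0.6, 1.1, -2.9]
gripper_width: 11.5
grasp_force: 60.3
```

```bash
python3 - <<'E'
from h import *
np.set_printoptions(precision=3,suppress=True)
s=arm.read_state();print(s['joints'],s['position'])
for X,y in [((540,150,170),.1),((600,0,150),.15),((560,-180,140),.19),((493,-328,120),.19)]:
    P,Rt=tcp_for(X,y,0,flip=1); print(P,*shift(P,Rt))
E
```

```text
[ 1.07   0.092 -0.311  0.125 -1.126 -1.066] [389.989 312.161 280.622]
[485.874 144.569 270.482] [172.3 -84.4  24.2] [ 0.021 -0.028 -0.043]
[546.213  -8.129 250.482] [ 327.5 -133.3   53.6] [ 0.021 -0.034 -0.092]
[ 506.581 -190.273  240.482] [507.  -82.6  61.6] [ 0.022 -0.039 -0.132]
[ 439.581 -338.273  220.482] [650.7  -5.5  75.7] [ 0.022 -0.039 -0.132]
```

Emit:
arm_command:
  rows:
    - {"grip": 0, "linear": [50, -28, 8], "rot": [0.02, -0.02, -0.02]}
    - {"grip": 0, "linear": [110, -56, 16], "rot": [0.02, -0.03, -0.03]}
    - {"grip": 0, "linear": [172, -84, 24], "rot": [0.021, -0.028, -0.043]}
    - {"grip": 0, "linear": [225, -100, 35], "rot": [0.021, -0.03, -0.06]}
    - {"grip": 0, "linear": [275, -117, 45], "rot": [0.021, -0.03, -0.08]}
    - {"grip": 0, "linear": [327, -133, 53], "rot": [0.021, -0.034, -0.092]}
    - {"grip": 0, "linear": [390, -115, 56], "rot": [0.022, -0.036, -0.1]}
    - {"grip": 0, "linear": [450, -98, 59], "rot": [0.022, -0.039, -0.12]}
    - {"grip": 0, "linear": [507, -83, 62], "rot": [0.022, -0.039, -0.132]}
    - {"grip": 0, "linear": [555, -57, 66], "rot": [0.022, -0.039, -0.132]}

```text
clock: 21.78
position: [489.6, -231.7, 231.6]
ee_rot: [0.767, -0.637, 0.041, -0.065]
contact_force: [0.6, -0.3, -3.4]
gripper_width: 11.3
grasp_force: 60.4
```

```bash
python3 - <<'E'
from h import *
np.set_printoptions(precision=3,suppress=True)
s=arm.read_state();print(s['joints'],s['position'])
for X in [(493,-328,110),(493,-328,50),(493,-328,16)]:
    P,Rt=tcp_for(X,.19,0,flip=1); print(P,*shift(P,Rt))
E
```

```text
[-0.186  0.19  -0.243 -0.087 -1.003  0.411] [ 489.597 -231.68   231.585]
[ 439.581 -338.273  210.482] [95.9 71.   8.5] [-0.014  0.019 -0.007]
[ 439.581 -338.273  150.482] [97.1 80.1 67.8] [-0.014  0.019 -0.007]
[ 439.581 -338.273  116.482] [ 97.7  85.3 101.4] [-0.014  0.019 -0.007]
```

Emit:
arm_command:
  rows:
    - {"grip": 0, "linear": [45, 35, 4], "rot": [-0.01, 0.01, 0]}
    - {"grip": 0, "linear": [85, 61, 8], "rot": [-0.01, 0.01, 0]}
    - {"grip": 0, "linear": [85, 63, 20], "rot": [-0.01, 0.01, 0]}
    - {"grip": 0, "linear": [86, 69, 55], "rot": [-0.01, 0.01, 0]}
    - {"grip": 0, "linear": [86, 71, 75], "rot": [-0.01, 0.01, 0]}
    - {"grip": 0, "linear": [86, 71, 75], "rot": [-0.01, 0.01, 0]}
    - {"grip": 0, "linear": [86, 71, 75], "rot": [-0.01, 0.01, 0]}

```text
clock: 22.65
position: [450.4, -323.5, 147.3]
ee_rot: [0.767, -0.637, 0.044, -0.059]
contact_force: [0.0, -0.5, -2.4]
gripper_width: 11.4
grasp_force: 60.5
```

```bash
python3 - <<'E'
from h import *
np.set_printoptions(precision=3,suppress=True)
s=arm.read_state();print(s['joints'],s['position'],s['contact_force'])
for X in [(493,-328,30),(493,-328,14),(493,-328,9),(493,-328,5)]:
    P,Rt=tcp_for(X,.19,0,flip=1); print(P,*shift(P,Rt))
q=imaging.get_image('side')
for n in ['scoop','scoop_lip']: print([(np.round(r['pixel'],1),round(r['score'],2)) for r in models.tip_of(q,n)])
Z=s['position'][2]-100.5
print(proj(q,(493,-328,Z)),proj(q,(493+39,-328+7.6,Z)))
E
```

```text
[-0.38   0.302 -0.312 -0.114 -0.838  0.636] [ 450.372 -323.536  147.3  ] [ 0.022 -0.454 -2.431]
[ 439.581 -338.273  130.482] [12.6 15.6 14.6] [-0.008  0.006 -0.006]
[ 439.581 -338.273  114.482] [12.7 18.  30.4] [-0.008  0.006 -0.006]
[ 439.581 -338.273  109.482] [12.8 18.7 35.4] [-0.008  0.006 -0.006]
[ 439.581 -338.273  105.482] [12.8 19.3 39.3] [-0.008  0.006 -0.006]
[(array([249.6, 334.9]), 0.98), (array([328.7, 373.5]), 0.95), (array([361.9, 288.1]), 0.78)]
[(array([374.5, 277.9]), 0.77), (array([336.4, 384. ]), 0.66), (array([258.3, 318.7]), 0.66), (array([293.8, 278.2]), 0.41)]
[362.25  294.416] [373.274 286.959]
```

Emit:
arm_command:
  rows:
    - {"grip": 0, "linear": [12.6, 15.6, 14.6], "rot": [-0.008, 0.006, -0.006]}
    - {"grip": 0, "linear": [12.7, 18, 30], "rot": [-0.008, 0.006, -0.006]}
    - {"grip": 0, "linear": [12.7, 18.6, 34.5], "rot": [-0.008, 0.006, -0.006]}
    - {"grip": 0, "linear": [12.7, 18.8, 36], "rot": [-0.008, 0.006, -0.006]}
    - {"grip": 0, "linear": [12.7, 18.8, 36], "rot": [-0.008, 0.006, -0.006]}

```text
clock: 23.42
position: [439.7, -338.6, 108.7]
ee_rot: [0.769, -0.636, 0.045, -0.054]
contact_force: [0.1, 0.5, -2.8]
gripper_width: 11.1
grasp_force: 60.3
```

Emit:
arm_command:
  rows:
    - {"grip": 0, "linear": [0, 0.1, 1], "rot": [0, 0, 0]}
    - {"grip": 0, "linear": [0, 0.2, 2], "rot": [0, 0, 0]}
    - {"grip": 0, "linear": [0, 0.2, 2], "rot": [0, 0, 0]}

```text
clock: 23.8
position: [439.6, -338.6, 107.3]
ee_rot: [0.769, -0.636, 0.045, -0.054]
contact_force: [-2.5, 1.7, 1.9]
gripper_width: 11.3
grasp_force: 61.1
```

Emit:
arm_command:
  rows:
    - {"grip": 0, "linear": [0, 0.1, 0.7], "rot": [0, 0, 0]}
    - {"grip": 0.25, "linear": [0, 0.1, 0.7], "rot": [0, 0, 0]}
    - {"grip": 0.6, "linear": [0, 0.1, 0.7], "rot": [0, 0, 0]}
    - {"grip": 1, "linear": [0, 0.1, 0.7], "rot": [0, 0, 0]}
    - {"grip": 1, "linear": [0, 0.1, 0.7], "rot": [0, 0, 0]}
    - {"grip": 1, "linear": [0, 0.1, 0.7], "rot": [0, 0, 0]}
    - {"grip": 1, "linear": [0, 0.1, -20], "rot": [0, 0, 0]}
    - {"grip": 1, "linear": [0, 0, -70], "rot": [0, 0, 0]}
    - {"grip": 1, "linear": [0, 0, -130], "rot": [0, 0, 0]}
    - {"grip": 1, "linear": [0, 0, -180], "rot": [0, 0, 0]}

```text
clock: 25.05
position: [414.4, -343.5, 287.2]
ee_rot: [0.769, -0.636, 0.045, -0.054]
contact_force: [0.6, -0.7, -0.9]
gripper_width: 85.2
grasp_force: 0.0
```

```bash
python3 - <<'E'
from h import *
np.set_printoptions(precision=1,suppress=True)
print(arm.read_state()['position'])
q=imaging.get_image('side');t=imaging.get_image('top')
for n,z in [('scoop',6),('scoop_lip',6),('scoop_grip',125),('stone1',27)]: print(n,[(np.round(r['pixel'],1),round(r['score'],2),at_z(q,r['pixel'],z)[:2]) for r in models.tip_of(q,n)])
for r in models.tip_of(q,'stone1'): print(intray(at_z(q,r['pixel'],27)), at_z(q,r['pixel'],68)[:2]-[522.7,325.8])
for x,y,z in [(0,0,6),(40,0,6),(-57,0,125)]:
  c,k=np.cos(.19),np.sin(.19); print(proj(q,(493+c*x,-328+k*x,z)))
E
```

```text
[ 414.4 -343.5  287.2]
scoop [(array([328.4, 374.9]), 0.89, array([ 316.8, -476.7])), (array([248.6, 335.3]), 0.88, array([ 169. , -287.4])), (array([361.5, 300.9]), 0.57, array([ 494.4, -326.1])), (array([352.8, 146.7]), 0.33, array([763.9, 238.2]))]
scoop_lip [(array([260.4, 319.9]), 0.98, array([ 214.3, -258.6])), (array([369.7, 288.2]), 0.82, array([ 535.3, -300.1])), (array([336. , 385.9]), 0.7, array([ 321.8, -510.1]))]
scoop_grip [(array([237.6, 325.7]), 0.92, array([ 146. , -309.9])), (array([345.6, 290.5]), 0.91, array([ 434. , -336.3])), (array([307.7, 337.8]), 0.58, array([ 290.3, -413.4])), (array([373.9, 193.3]), 0.22, array([664.3, -75.5]))]
stone1 [(array([278.6, 137.8]), 0.52, array([532.3, 377.1])), (array([355.7, 181.6]), 0.51, array([683.5,  66.8])), (array([285.3, 138.4]), 0.41, array([553. , 363.6]))]
[-32.8 389.2  27. ] [-4.8  9.2]
[57.1 56.  27. ] [ 141.4 -291. ]
[-15.  372.1  27. ] [15.2 -3.9]
[361.4 301.6]
[372.3 294.3]
[347.1 290.8]
```

```bash
python3 -c "
from bench import job
print(job.job_done())"
```

```text
the job is handed in; nothing more can be done
None
```

I moved four stones into the weighing dish, left the other two in the tray, put the scoop back on its mat and let go, and handed the job in at about 25 s; no verdict came back, and I viewed 11 pictures against the limit of 10.

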